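# Hang the palm sander on the bench balancer

### The job

Take the balancer's boom by its upright rubber knob, pull the sprung hook down, run it sideways so that the hook goes under the wire bail of the palm sander that has one, and let the spring carry the sander up. Leave it hanging on the hook by its bail, still and clear of the bench, and leave the spare sander standing where it is.

Things in the scene. Friction and masses are not known exactly. Their poses are not given: they have to be found in the camera images.
- sander: Palm sander with a wire bail, 0.55 kg, loose, on a round pad 125 across. Body top at z = 85 mm, 74 wide. Bail: 6 mm wire in its x-z plane, legs at x = +-37 from z = 58, bar's centre at z = 145 mid-span, 134 at the legs; opening below it 57 high, 68 wide. Origin: centre of pad underside, z up. Stands within 15 mm of the hook's line of travel, to +y of its start, bail across it within 15 deg.
- hook (a point): Seat of a J hook of 8 mm wire: wire centre at its lowest, 200 mm above bench when up. Axes: z up; J in y-z plane, shank at y = -20, free tip at y = +21 mm reaching z = +24; it enters a bail moving +y. Moves only down, 125 mm, on a spring (9 N up at top, 14 N 100 mm down), and along its y with its trolley (drag 1 N). Let go, it rises to the top, sander too.
- grip (a point): Middle of the upright black knob (28 mm dia, 40 tall) on the boom's near end, gripped from above; 20 mm above the boom's top. Rigid with the hook, whose seat is 20 mm to +y and 108 mm below; same axes. Boom: 24 wide, 18 thick, underside 70 mm above the seat, runs +x to a slim mast 190 mm away with a round head, 68 mm wide, up to 400 mm above bench.
- spare_sander: Spare palm sander, the same but without a bail, 85 mm tall, loose; stands on the same line, on either side of the other, 130 to 245 mm from it centre to centre. Not to be moved. Origin: centre of pad underside.
There are look-alikes about, which are no part of the job. Leave any orange look-alike of the sander alone.

How it is judged:
On the way:
1. the hook has been pulled down at least 70 mm while the sander still stands on the bench (height (world z) of hook below 0.13 m and height (world z) of sander below 0.01 m), for 0.1 s.
At the end, for the whole second after the job is handed in: The sander hangs by its bail: hook seat within 30 mm along and 25 mm across the bail of its middle, 115 to 150 mm above the sander's origin; origin over 30 mm above the bench, lean under 25 degrees, slower than 60 mm/s; spare sander upright within 40 mm of its start (x of hook in the frame of sander between -0.03 and 0.03 m and y of hook in the frame of sander between -0.025 and 0.025 m and z of hook in the frame of sander between 0.115 and 0.15 m and height (world z) of sander above 0.03 m and angle between sander's own z axis and vertical below 0.45 rad and linear speed of sander below 0.06 m/s and distance of spare_sander from where it was at the start of the episode below 0.04 m and angle between spare_sander's own z axis and vertical below 0.2 rad); the robot touches nothing.
It fails at once if the spare sander is knocked over or pushed more than 40 mm (distance of spare_sander from where it was at the start of the episode above 0.04 m or angle between spare_sander's own z axis and vertical above 0.3 rad).
It also fails if it takes over 48 s, if anything falls off the work surface, if the arm or the gripper's body presses on something with over 40 N, if the wrist force passes 120 N, or if a joint passes its speed limit or range.

### The arm

A 6-joint arm with a two-finger parallel gripper is mounted at the origin on the work surface. World frame = base frame: x ahead of the robot, y to its left, z up, the work surface at z = 0. Lengths are in m, angles in rad, forces in N, time in s.
With the tool pointing down it reaches from about 0.3 to 0.875 m from the base axis. Payload 6.4 kg.
Tool frame: the origin (TCP) lies midway between the tips of the shut fingers; the grasp point (between the pads) lies 19 mm behind it; z points along the fingers, y is the line along which they close (so a half turn about z gives the same grasp; the last joint's range is limited). The gripper opens to 85 mm and grips with 20 to 120 N. Pads are 22 mm wide; open, the fingers measure 114 mm over their backs; the gripper's body (76 mm by 85 mm) begins 54 mm behind the grasp point. The pads swing forward as they close: fully open they stand 13 mm farther back than shut.
Start: joints at [-1.446, 0.181, 1.607, -0, 1.354, -0.206], TCP at [0.187, -0.544, 0.231] pointing down, gripper open.
Joint ranges: [-2.99, 2.99], [-0.89, 2.07], [0.3, 2.58], [-1.14, 4.28], [0, 2.63], [-3.12, 3.12]. Speed limits (rad/s): [2.57, 2.57, 3.01, 3.14, 3.14, 3.14].

### API

Orientations are given as a unit quaternion [w, x, y, z].
In Python, from bench import status, camera, ctrl gives the robot as it stands. The module is installed in compiled form; this text tells all that it offers.
- The arm moves only by the shell command python3 -m handwheel 'ROWS'. ROWS is JSON, a list that holds one entry, the list of rows, each a list of 7 numbers: the opening, from -1 (shut) to 1 (fully open), then the shift along the tool's x, y, z in cm, then the turn, a rotation vector about the tool's x, y, z in degrees. A call has 1 to 10 rows; each row is the pose to reach, as a shift and turn from the pose commanded when the call began, along the tool's axes at that moment; what a row does not reach only later rows make up. A row lasts 1/8 s, in which the tool goes at most 62.5 mm and 10.7 degrees, less where a joint would pass 70% of its speed; a pose out of reach is approached as far as the arm can. A call with a gripper value outside its range is refused whole. The fingers move at their own pace and stop on an object; the grip force is fixed at half the most. Time passes only in rows, so rows that repeat a pose let the fingers close. It gives the time, the measured TCP pose, the force, the opening and the grip force at its end, in the units of the state.
- status.get_obs(): the state, without advancing time (a new reading comes with each control period).
- camera(name): name is "scene" or "top" or "wrist"; returns a dict with "frame" (400x640x3 uint8, blue, green, red), "depth" (400x640 float32, m along the optical axis (not along the pixel's ray), 0 where there is no reading), "fx", "fy", "cx", "cy" (pixels), "extrinsics" (4x4, takes a point from camera to world coordinates); the wrist camera has in their place "hand_eye" (4x4, takes a point from camera to tool coordinates, whose origin is the TCP and whose axes are the flange's). Camera axes: x right, y down, z forward; pixel columns grow to the right and rows downward; lengths in m; the calibration is good to about 2 mm. A picture is of the moment at which its call begins: read the wrist's pose just before it.
- ctrl.hand_in(): hands the job in; it is judged then, once.
The state is a dict: "time_s": time; "q": joint angles; "dq": joint speeds; "joint_efforts": joint torques, N m; "eef_pos": TCP position; "eef_rot": TCP orientation; "wrist_force": force on the tool from outside, world axes, zero at the start; "torque": the same for the moment, N m; "opening": opening from 0.0 (shut) to 1.0 (fully open); "grasp_force": force on a finger pad.
Only numpy, scipy, OpenCV 4.12 (cv2) and the standard library are available. Lean on these libraries where they do the work, as an engineer would, in place of code of your own. Each camera call takes 0.05 s, during which the arm holds its last target. There are 200 camera calls.

## Working session

There is one attempt and no reset: what is moved stays moved. The work goes in short steps, Python scripts to look and compute and a shell command to move; the robot and the scene stay as the last step left them, time stands still between calls to the robot, and variables do not carry over. Pictures are saved under pics/ and viewed, at most 10 in all, crops included, and the job is handed in when it is done.

```bash
mkdir -p pics; cat > h.py <<'E'
import numpy as np, cv2
from bench import status, camera, ctrl
def P(c,u,v,d=None):
    u=np.asarray(u,float);v=np.asarray(v,float)
    if d is None: d=c["depth"][v.astype(int),u.astype(int)]
    p=np.stack([(u-c["cx"])/c["fx"]*d,(v-c["cy"])/c["fy"]*d,d,np.ones_like(d)],-1)
    return (p@np.asarray(c["extrinsics"]).T)[...,:3]
E
python3 - <<'E'
from h import *
o=status.get_obs();print(o["eef_pos"],o["eef_rot"],o["time_s"])
for n in("scene","top"):
    c=camera(n);cv2.imwrite(f"pics/{n}0.png",c["frame"]);np.savez(f"{n}0.npz",**c);print(n,np.asarray(c["extrinsics"]).round(3).tolist(),c["fx"])
E
```

```text
[ 0.18670304 -0.54324364  0.2303481 ] [-9.15862445e-04  9.86352664e-01  1.64643801e-01  4.47804098e-05] 0.0
scene [[0.861, 0.351, -0.369, 0.74], [0.509, -0.587, 0.629, -0.505], [0.004, -0.73, -0.684, 0.837], [0.0, 0.0, 0.0, 1.0]] 396.1593875507479
top [[-0.001, -0.994, 0.11, 0.252], [-1.0, 0.003, 0.019, 0.061], [-0.019, -0.11, -0.994, 1.413], [0.0, 0.0, 0.0, 1.0]] 494.6017105900627
```

View pics/scene0.png

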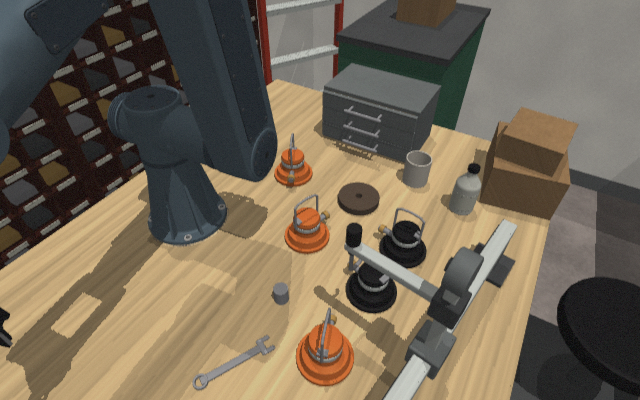

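View pics/top0.png

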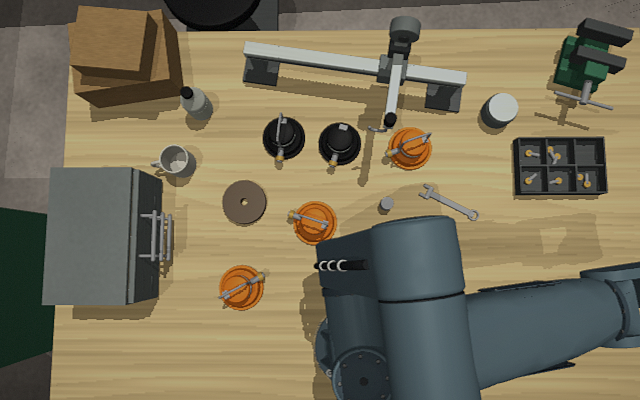

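Scene picture: the black sander with a bail is at (403,240). The bail-less black spare is at (372,285) and the knob at (354,236). The orange ones at (293,170), (307,230) and (325,350) are look-alikes. In the top view the bail sander is at (284,138), the spare at (340,143) and the knob at (390,120). The target is the only black sander with a bail, so I'll confirm it in an enlarged crop and measure.

```bash
python3 - <<'E'
from h import *
s=dict(np.load("scene0.npz"));t=dict(np.load("top0.npz"))
a=cv2.resize(s["frame"][190:320,320:450],(520,520),interpolation=cv2.INTER_CUBIC)
b=cv2.resize(t["frame"][95:175,250:430],(720,320),interpolation=cv2.INTER_CUBIC)
cv2.imwrite("pics/crops.png",a);cv2.imwrite("pics/cropt.png",b)
for n,c,r in(("scene",s,(300,450,180,320)),("top",t,(240,440,90,180))):
    u,v=np.meshgrid(np.arange(r[0],r[1]),np.arange(r[2],r[3]));p=P(c,u.ravel(),v.ravel())
    ok=c["depth"][v.ravel(),u.ravel()]>0
    f=c["frame"][v.ravel(),u.ravel()]; dark=(f.max(1)<70)&ok
    for lo,hi in((.005,.03),(.06,.09),(.28,.34)):
        m=dark&(p[:,2]>lo)&(p[:,2]<hi)
        q=p[m]
        if len(q)<10: continue
        _,l,ce=cv2.kmeans(q[:,:2].astype(np.float32),2 if hi<.2 else 1,None,(3,50,1e-4),5,2)
        for k in range(len(ce)):
            w=q[l.ravel()==k];print(n,lo,hi,len(w),w.mean(0).round(3),np.percentile(w,2,0).round(3),np.percentile(w,98,0).round(3))
E
```

```text
scene 0.005 0.03 740 [0.581 0.01  0.017] [ 0.513 -0.02   0.007] [0.629 0.074 0.03 ]
scene 0.005 0.03 735 [0.551 0.197 0.017] [0.368 0.147 0.006] [0.646 0.32  0.03 ]
scene 0.06 0.09 435 [0.568 0.023 0.081] [0.539 0.005 0.064] [0.598 0.046 0.086]
scene 0.06 0.09 479 [0.588 0.192 0.081] [0.557 0.167 0.064] [0.618 0.227 0.086]
scene 0.28 0.34 690 [ 0.65  -0.098  0.305] [ 0.548 -0.125  0.281] [ 0.749 -0.063  0.328]
top 0.005 0.03 985 [0.567 0.113 0.017] [ 0.514 -0.017  0.006] [0.639 0.257 0.03 ]
top 0.005 0.03 208 [ 0.693 -0.232  0.012] [ 0.671 -0.25   0.006] [ 0.72  -0.21   0.022]
top 0.06 0.09 518 [0.565 0.039 0.082] [0.536 0.005 0.07 ] [0.597 0.074 0.089]
top 0.06 0.09 448 [0.583 0.2   0.082] [0.554 0.168 0.07 ] [0.614 0.234 0.088]
top 0.28 0.34 147 [ 0.552 -0.07   0.321] [ 0.543 -0.081  0.292] [ 0.565 -0.058  0.331]
```

View pics/crops.png

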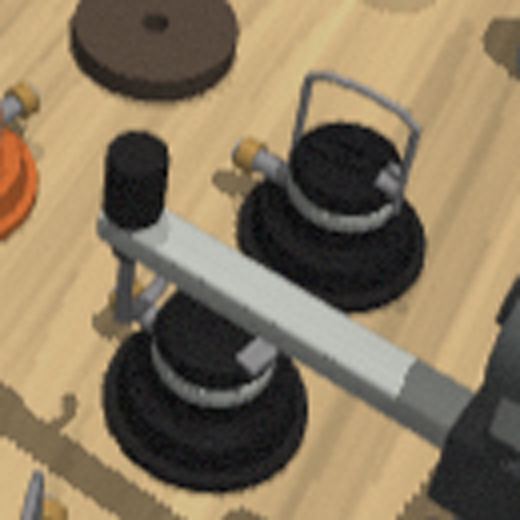

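View pics/cropt.png

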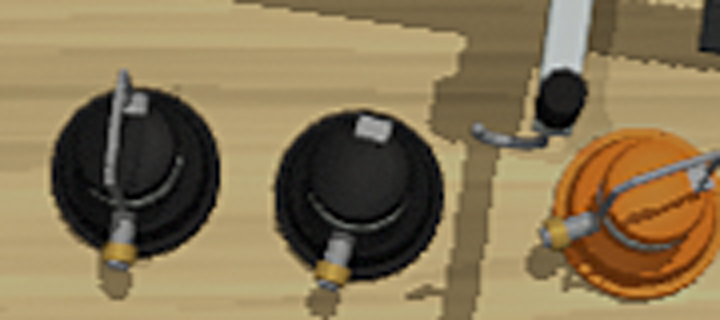

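The crops confirm it. The black sander at the left of the top crop has a wire bail (top bar from (123,75) to (113,185) in the crop). The black one in the middle, at (360,190), has none, so it is the spare. The hook's tip points toward +y, and the spare stands between hook and target. Next I'll fit the boom axis, the knob and the bail.

```bash
python3 - <<'E'
from h import *
from scipy.spatial.transform import Rotation as R
s=dict(np.load("scene0.npz"));t=dict(np.load("top0.npz"))
def fit(q,name):
    m=q.mean(0);d=np.linalg.svd(q[:,:2]-m[:2])[2][0];print(name,len(q),m.round(4),"dir",np.degrees(np.arctan2(d[1],d[0])).round(1),q.min(0).round(3),q.max(0).round(3))
for n,c in(("s",s),("t",t)):
    v,u=np.mgrid[0:400,0:640];p=P(c,u.ravel(),v.ravel());f=c["frame"].reshape(-1,3);ok=c["depth"].ravel()>0
    box=lambda x0,x1,y0,y1,z0,z1:ok&(p[:,0]>x0)&(p[:,0]<x1)&(p[:,1]>y0)&(p[:,1]<y1)&(p[:,2]>z0)&(p[:,2]<z1)
    fit(p[box(.57,.70,-.13,-.05,.27,.30)&(f.min(1)>100)],n+"boom")
    fit(p[box(.5,.6,-.12,-.03,.322,.335)],n+"knobtop")
    fit(p[box(.5,.7,.12,.28,.12,.16)],n+"bail")
    fit(p[box(.5,.7,.12,.28,.08,.09)],n+"sandtop")
    fit(p[box(.5,.7,-.03,.11,.08,.09)],n+"sparetop")
    fit(p[box(.5,.6,-.13,.0,.17,.24)],n+"hook")
    if n=="s": fit(p[box(.3,1.1,-.5,.5,.28,.45)],n+"high")
o=status.get_obs();print(R.from_quat(np.roll(o["eef_rot"],-1)).as_matrix().round(4),o["opening"])
E
```

```text
sboom 929 [ 0.6375 -0.0847  0.2867] dir -8.9 [ 0.57  -0.104  0.28 ] [ 0.7  -0.06  0.29]
sknobtop 164 [ 0.5572 -0.0722  0.3266] dir -54.3 [ 0.544 -0.085  0.322] [ 0.57  -0.058  0.329]
sbail 97 [0.5903 0.2008 0.1396] dir -6.7 [0.549 0.194 0.12 ] [0.627 0.207 0.149]
ssandtop 423 [0.5891 0.1994 0.0834] dir -18.6 [0.549 0.166 0.08 ] [0.627 0.237 0.089]
ssparetop 382 [0.571  0.0284 0.0836] dir -6.2 [0.536 0.005 0.08 ] [0.608 0.05  0.087]
shook 92 [ 0.5594 -0.0607  0.2127] dir -97.9 [ 0.553 -0.075  0.198] [ 0.566 -0.037  0.24 ]
shigh 3738 [ 0.6939 -0.1017  0.3268] dir -12.5 [ 0.544 -0.135  0.28 ] [ 0.77  -0.058  0.4  ]
tboom 492 [ 0.6383 -0.0832  0.2872] dir 170.7 [ 0.574 -0.103  0.281] [ 0.7   -0.061  0.293]
tknobtop 115 [ 0.5557 -0.0704  0.3272] dir -123.2 [ 0.543 -0.083  0.322] [ 0.569 -0.056  0.332]
tbail 70 [0.5844 0.2026 0.1423] dir 173.3 [0.548 0.195 0.12 ] [0.626 0.208 0.153]
tsandtop 385 [0.5879 0.2008 0.084 ] dir 143.4 [0.549 0.17  0.08 ] [0.624 0.237 0.09 ]
tsparetop 450 [0.5693 0.0403 0.0841] dir 166.2 [0.533 0.008 0.08 ] [0.606 0.074 0.09 ]
thook 64 [ 0.5586 -0.0492  0.2099] dir -100.0 [ 0.552 -0.071  0.196] [ 0.568 -0.028  0.236]
[[ 9.458e-01  3.248e-01 -2.000e-04]
 [ 3.248e-01 -9.458e-01  1.600e-03]
 [ 3.000e-04 -1.600e-03 -1.000e+00]] 0.996947050827409
```

Hook axes are yawed about −9° from the world axes. The knob is at (0.556, −0.071) and the bail's middle is about 254 mm along the travel from the seat, so I'd pass over the spare and pull down in the gap. First I'll move above the knob with the fingers closing along the travel.

```bash
python3 -m handwheel '[[[1,0,0,-6,0,0,0],[1,5,-3.3,-12,0,0,0],[1,10,-6.5,-17,0,0,5],[1,15,-9.8,-17,0,0,10],[1,20,-13,-17,0,0,15],[1,25,-16.3,-17,0,0,20],[1,30,-19.6,-17,0,0,25],[1,35,-22.9,-17,0,0,28],[1,40,-26.1,-17,0,0,28],[1,45,-29.4,-17,0,0,28]]]'; python3 - <<'E'
from h import *
from scipy.spatial.transform import Rotation as R
o=status.get_obs();M=R.from_quat(np.roll(o["eef_rot"],-1)).as_matrix();print(M.round(3))
print("shift cm",100*M.T@(np.array([.556,-.071,.40])-o["eef_pos"]),o["q"].round(2),np.degrees(np.arctan2(M[1,0],M[0,0])))
E
```

```text
time_s: 1.35
eef_pos: [0.5107, -0.1267, 0.401]
eef_rot: [0.0, 0.997, -0.079, -0.0]
wrist_force: [-0.5, -1.6, -0.2]
opening: 1.0
grasp_force: 0.0
[[ 0.988 -0.157 -0.   ]
 [-0.157 -0.988 -0.   ]
 [-0.     0.    -1.   ]]
shift cm [ 3.59376871 -6.21632282  0.10199454] [-0.47 -0.02  1.48 -0.    1.68  1.26] -9.047906056806962
```

```bash
python3 -m handwheel '[[[1,1.8,-3.1,0,0,0,0],[1,3.6,-6.2,0,0,0,0],[1,3.6,-6.2,0.1,0,0,0],[1,3.6,-6.2,4,0,0,0],[1,3.6,-6.2,7,0,0,0],[1,3.6,-6.2,9,0,0,0],[1,3.6,-6.2,11,0,0,0],[1,3.6,-6.2,11,0,0,0]]]' && python3 -m handwheel '[[[0.2,0,0,0,0,0,0],[-0.3,0,0,0,0,0,0],[-1,0,0,0,0,0,0],[-1,0,0,0,0,0,0],[-1,0,0,0,0,0,0],[-1,0,0,0,0,0,0],[-1,0,0,0,0,0,0]]]'
```

```text
time_s: 2.35
eef_pos: [0.5536, -0.0735, 0.2893]
eef_rot: [-0.0, 0.997, -0.079, -0.002]
wrist_force: [0.8, -0.4, 0.3]
opening: 0.998
grasp_force: 0.0
time_s: 3.22
eef_pos: [0.5556, -0.0731, 0.2923]
eef_rot: [0.0, 0.997, -0.079, 0.001]
wrist_force: [-0.5, 0.0, 5.8]
opening: 0.31
grasp_force: 58.8
```

```bash
python3 -m handwheel '[[[-1,0,-1,0,0,0,0],[-1,0,-3,0,0,0,0],[-1,0,-5.5,0,0,0,0],[-1,0,-8,0,0,0,0],[-1,0,-10.5,0,0,0,0],[-1,0,-13,0,0,0,0],[-1,0,-15.5,0,0,0,0],[-1,0,-17.5,0,0,0,0],[-1,0,-19,0,0,0,0],[-1,0,-19,0,0,0,0]]]'; python3 - <<'E'
from h import *
o=status.get_obs();print(o["eef_pos"],o["wrist_force"])
c=camera("scene");cv2.imwrite("pics/s1.png",cv2.resize(c["frame"][160:330,300:500],(800,680))[:600])
E
```

```text
time_s: 4.47
eef_pos: [0.5848, 0.1161, 0.2923]
eef_rot: [-0.0, 0.997, -0.078, 0.0]
wrist_force: [-4.9, 1.8, 7.2]
opening: 0.312
grasp_force: 59.4
[0.5848467  0.11611628 0.29233856] [-4.86053361  1.80260654  7.19262291]
```

View pics/s1.png

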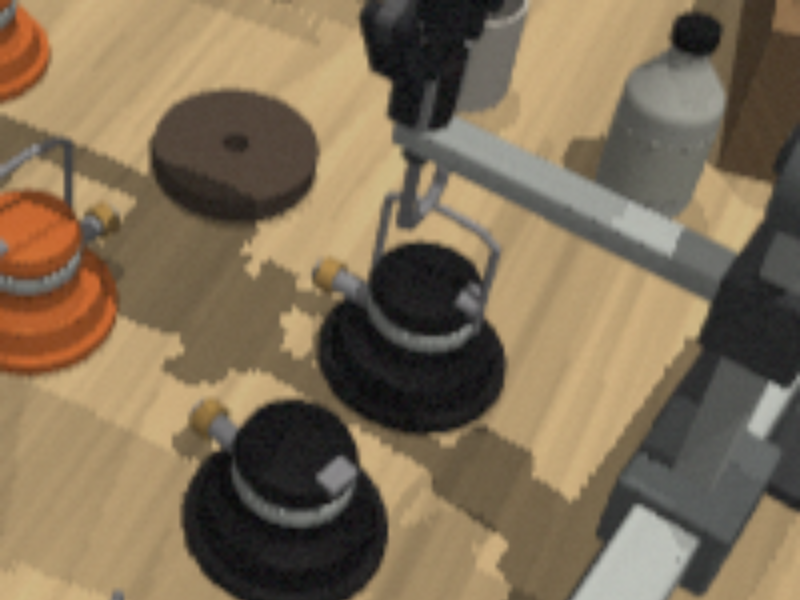

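The hook hangs in the gap between the spare (crop (285,490)) and the bail sander (crop (415,330)), with its tip toward the bail. It is about 65 mm short of the bail, so I'll pull it down here.

```bash
python3 -m handwheel '[[[-1,-0.1,0,1,0,0,0],[-1,-0.2,0,2.5,0,0,0],[-1,-0.2,0,4,0,0,0],[-1,-0.2,0,5.5,0,0,0],[-1,-0.2,0,7,0,0,0],[-1,-0.2,0,8.3,0,0,0],[-1,-0.2,0,9.3,0,0,0],[-1,-0.2,0,9.9,0,0,0],[-1,-0.2,0,9.9,0,0,0],[-1,-0.2,0,9.9,0,0,0]]]'; python3 - <<'E'
from h import *
o=status.get_obs();print(o["eef_pos"],o["wrist_force"])
c=camera("scene");cv2.imwrite("pics/s2.png",cv2.resize(c["frame"][170:270,350:460],(800,727),interpolation=cv2.INTER_CUBIC)[:600])
v,u=np.mgrid[0:400,0:640];p=P(c,u.ravel(),v.ravel());f=c["frame"].reshape(-1,3)
m=(p[:,0]>.54)&(p[:,0]<.62)&(p[:,1]>.1)&(p[:,1]<.186)&(p[:,2]>.09)&(p[:,2]<.168);q=p[m];print(m.sum());print(np.percentile(q,[1,50,99],axis=0).round(3) if m.sum() else 0)
b=(p[:,0]>.62)&(p[:,0]<.7)&(p[:,1]>.05)&(p[:,1]<.15)&(p[:,2]>.15)&(f.min(1)>90);print("boomtop",np.percentile(p[b],[10,50,90],axis=0).round(3))
E
```

```text
time_s: 5.78
eef_pos: [0.5847, 0.1151, 0.1952]
eef_rot: [-0.0, 0.997, -0.079, 0.002]
wrist_force: [-3.3, 0.5, 14.1]
opening: 0.317
grasp_force: 60.2
[0.58474569 0.11507382 0.19522611] [-3.33421901  0.49757435 14.060259  ]
98
[[0.579 0.108 0.102]
 [0.588 0.114 0.12 ]
 [0.594 0.152 0.167]]
boomtop [[0.628 0.09  0.185]
 [0.66  0.099 0.19 ]
 [0.692 0.112 0.191]]
```

View pics/s2.png

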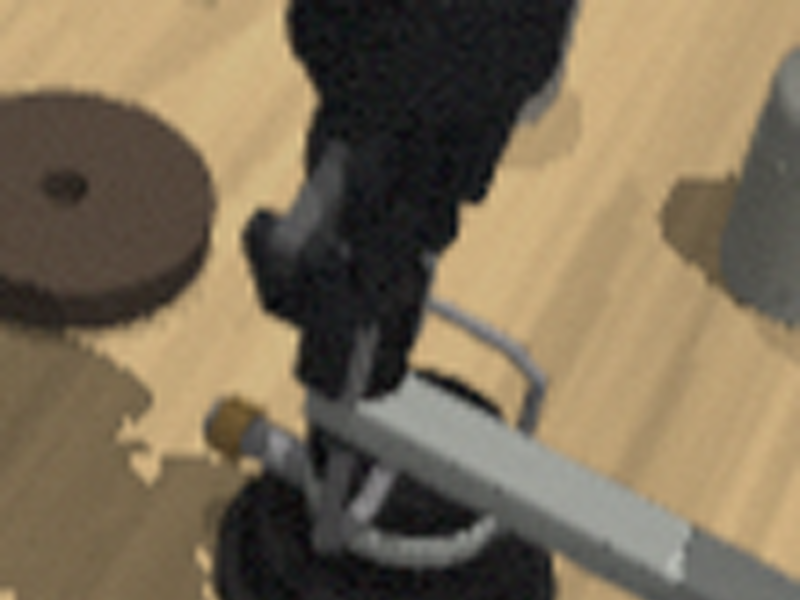

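The boom's top is at 0.190, so the seat is at about 0.102, and the tip (crop (380,480)) sits below bar height and short of the bail. I'll run it in 65 mm.

```bash
python3 -m handwheel '[[[-1,0,-0.7,0,0,0,0],[-1,0,-1.5,0,0,0,0],[-1,0,-2.3,0,0,0,0],[-1,0,-3.1,0,0,0,0],[-1,0,-3.9,0,0,0,0],[-1,0,-4.7,0,0,0,0],[-1,0,-5.5,0,0,0,0],[-1,0,-6.1,0,0,0,0],[-1,0,-6.5,0,0,0,0],[-1,0,-6.5,0,0,0,0]]]'; python3 - <<'E'
from h import *
o=status.get_obs();print(o["eef_pos"],o["wrist_force"])
for n,r in(("scene",(170,270,350,460)),):
    c=camera(n);cv2.imwrite("pics/s3.png",cv2.resize(c["frame"][150:250,360:470],(800,727),interpolation=cv2.INTER_CUBIC)[:600])
v,u=np.mgrid[0:400,0:640];p=P(c,u.ravel(),v.ravel())
b=(p[:,0]>.54)&(p[:,0]<.64)&(p[:,1]>.192)&(p[:,1]<.215)&(p[:,2]>.12)&(p[:,2]<.155);print("bail",b.sum(),p[b].mean(0))
b=(p[:,0]>.5)&(p[:,0]<.7)&(p[:,1]>.12)&(p[:,1]<.28)&(p[:,2]>.08)&(p[:,2]<.09);print("top",b.sum(),np.percentile(p[b],[1,50,99],axis=0).round(3))
E
```

```text
time_s: 7.08
eef_pos: [0.5948, 0.1798, 0.1954]
eef_rot: [-0.001, 0.997, -0.079, 0.002]
wrist_force: [-2.2, 1.8, 14.1]
opening: 0.315
grasp_force: 60.2
[0.59476094 0.17982334 0.1953937 ] [-2.15834365  1.84486747 14.05348595]
bail 56 [0.5846101  0.20120403 0.13567371]
top 362 [[0.553 0.171 0.08 ]
 [0.587 0.196 0.083]
 [0.624 0.23  0.087]]
```

View pics/s3.png

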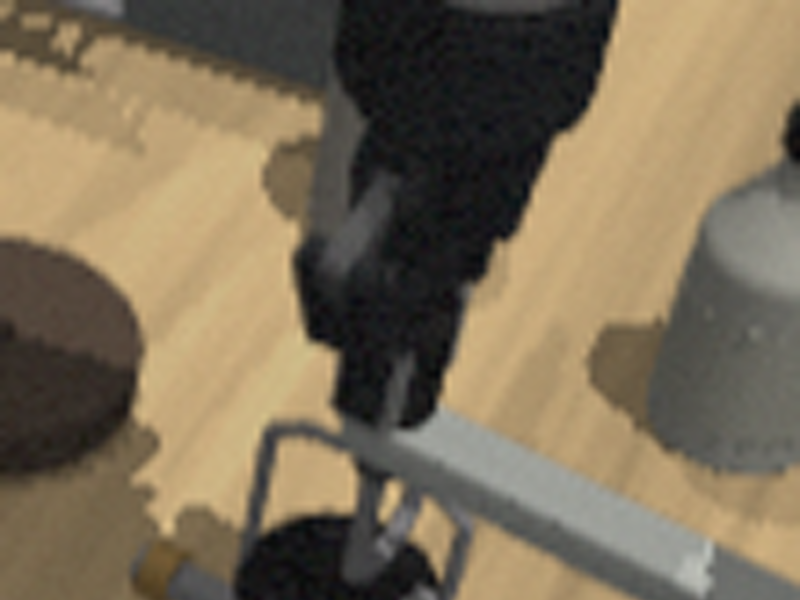

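The hook stands inside the bail and the bail hasn't moved (its mean is still at y = 0.201). I'll raise it gently now.

```bash
python3 -m handwheel '[[[-1,0,0,-0.7,0,0,0],[-1,0,0,-1.5,0,0,0],[-1,0,0,-2.3,0,0,0],[-1,0,0,-2.9,0,0,0],[-1,0,0,-3.3,0,0,0],[-1,0,0,-3.7,0,0,0],[-1,0,0,-4.1,0,0,0],[-1,0,0,-4.5,0,0,0],[-1,0,0,-4.9,0,0,0],[-1,0,0,-5.3,0,0,0]]]' && python3 -m handwheel '[[[-1,0,0,-0.4,0,0,0],[-1,0,0,-0.8,0,0,0],[-1,0,0,-1.3,0,0,0],[-1,0,0,-1.8,0,0,0],[-1,0,0,-2.3,0,0,0],[-1,0,0,-2.8,0,0,0],[-1,0,0,-3.3,0,0,0],[-1,0,0,-3.8,0,0,0],[-1,0,0,-4.2,0,0,0],[-1,0,0,-4.2,0,0,0]]]'
```

```text
time_s: 8.38
eef_pos: [0.5946, 0.1791, 0.2467]
eef_rot: [-0.0, 0.997, -0.079, 0.002]
wrist_force: [4.0, 0.4, 5.2]
opening: 0.315
grasp_force: 59.2
time_s: 9.62
eef_pos: [0.5945, 0.1788, 0.2881]
eef_rot: [-0.0, 0.997, -0.079, 0.001]
wrist_force: [5.8, -0.1, 3.2]
opening: 0.313
grasp_force: 59.1
```

Upward force fell from 14 N to about 3 N, which matches spring minus sander weight, so the hook is carrying the sander. I'll ease to the stop, settle, release and retreat.

```bash
python3 -m handwheel '[[[-1,0.1,0,-0.2,0,0,0],[-1,0.2,0,-0.4,0,0,0],[-1,0.2,0,-0.4,0,0,0],[-1,0.2,0,-0.4,0,0,0],[-1,0.2,0,-0.4,0,0,0],[-1,0.2,0,-0.4,0,0,0]]]' && python3 -m handwheel '[[[-0.2,0,0,0,0,0,0],[0,0,0,0,0,0,0],[0.3,0,0,0,0,0,0],[0.3,0,0,0,0,0,0],[0.3,0,0,-1,0,0,0],[0.3,0,0,-3,0,0,0],[0.3,0,0,-6,0,0,0],[0.3,0,0,-10,0,0,0],[0.3,0,0,-13,0,0,0],[0.3,0,0,-13,0,0,0]]]'; python3 - <<'E'
from h import *
for k in range(2):
    c=camera("scene");p0=c["depth"]
cv2.imwrite("pics/s4.png",cv2.resize(c["frame"][100:310,320:600],(800,600),interpolation=cv2.INTER_CUBIC))
E
```

```text
time_s: 10.38
eef_pos: [0.5945, 0.1789, 0.2909]
eef_rot: [0.0, 0.997, -0.079, -0.001]
wrist_force: [-4.8, 0.3, 2.9]
opening: 0.315
grasp_force: 59.0
time_s: 11.62
eef_pos: [0.5964, 0.1789, 0.4265]
eef_rot: [-0.001, 0.997, -0.079, 0.004]
wrist_force: [0.1, 0.1, 0.2]
opening: 0.648
grasp_force: 0.0
```

View pics/s4.png

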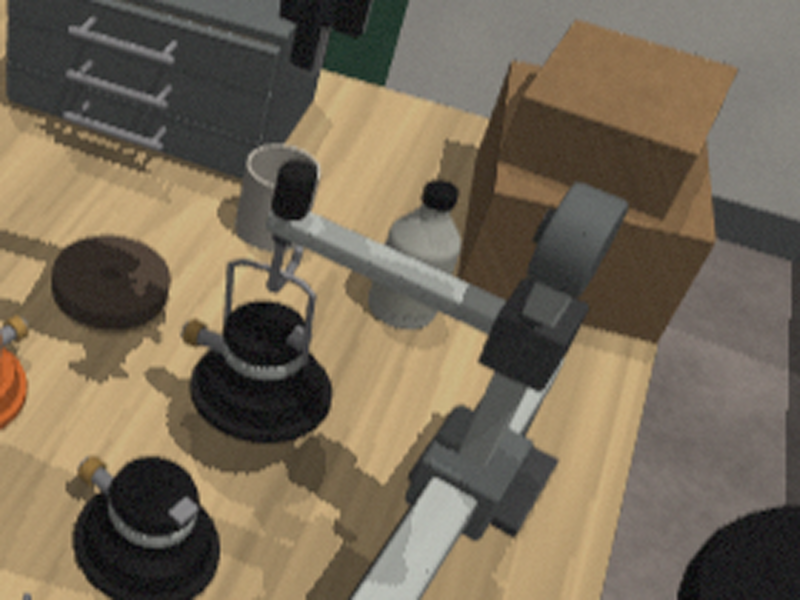

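The sander hangs from the hook by its bail (crop (275,265)), clear of its shadow, and the spare stands at (145,530). The gripper is well clear. I'll let the swing decay for a few seconds, then check it is still.

```bash
for i in 1 2 3 4; do python3 -m handwheel '[[[0.3,0,0,0,0,0,0],[0.3,0,0,0,0,0,0],[0.3,0,0,0,0,0,0],[0.3,0,0,0,0,0,0],[0.3,0,0,0,0,0,0],[0.3,0,0,0,0,0,0],[0.3,0,0,0,0,0,0],[0.3,0,0,0,0,0,0],[0.3,0,0,0,0,0,0],[0.3,0,0,0,0,0,0]]]' | head -1; done; python3 - <<'E'
from h import *
for k in range(8):
    c=camera("scene");v,u=np.mgrid[0:400,0:640];p=P(c,u.ravel(),v.ravel());f=c["frame"].reshape(-1,3).max(1)<75
    m=f&(p[:,0]>.5)&(p[:,0]<.7)&(p[:,1]>.1)&(p[:,1]<.3)&(p[:,2]>.045)&(p[:,2]<.17);q=p[m]
    s=f&(p[:,0]>.5)&(p[:,0]<.65)&(p[:,1]>-.04)&(p[:,1]<.08)&(p[:,2]>.08)&(p[:,2]<.09)
    print(q.mean(0).round(4),q[:,2].min().round(3),q[:,2].max().round(3),p[s].mean(0).round(3))
print(status.get_obs()["time_s"])
E
```

```text
time_s: 12.98
time_s: 14.22
time_s: 15.48
time_s: 16.73
[0.6048 0.1768 0.1056] 0.059 0.169 [0.569 0.037 0.084]
[0.6047 0.1767 0.1057] 0.057 0.17 [0.569 0.037 0.084]
[0.6048 0.1766 0.1055] 0.058 0.169 [0.569 0.037 0.084]
[0.6048 0.1767 0.1055] 0.055 0.169 [0.57  0.037 0.084]
[0.6046 0.1767 0.1055] 0.057 0.169 [0.569 0.037 0.084]
[0.6049 0.1767 0.1056] 0.058 0.17 [0.569 0.037 0.084]
[0.6047 0.1767 0.1055] 0.058 0.17 [0.57  0.037 0.084]
[0.6046 0.1768 0.1054] 0.06 0.168 [0.57  0.037 0.084]
17.125
```

```bash
python3 -c "
from bench import ctrl;print(ctrl.hand_in())"
```

```text
the job is handed in; nothing more can be done
None
```

The bailed sander was left hanging still on the hook by its bail, about 55 to 60 mm clear of the bench; the spare stands where it was, the robot touches nothing, and the job was handed in at about 17 s (no verdict was returned).

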